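Hang the cartridge rack on the slotted stand

ROBOT

A 6-joint arm with a two-finger parallel gripper is mounted at the origin on the work surface. World frame = base frame: x ahead of the robot, y to its left, z up, the work surface at z = 0. Lengths are in m, angles in rad, forces in N, time in s.
With the tool pointing down it reaches from about 0.35 to 0.85 m from the base axis. Payload 8.1 kg.
Tool frame: the origin (TCP) lies midway between the tips of the shut fingers; the grasp point (between the pads) lies 19 mm behind it; z points along the fingers, y is the line along which they close (so a half turn about z gives the same grasp; the last joint's range is limited). The gripper opens to 93 mm and grips with 3 to 60 N. Pads are 15 mm wide; open, the fingers measure 128 mm over their backs; the gripper's body (75 mm by 188 mm) begins 65 mm behind the grasp point.
Start: joints at [-1.311, 0.13, 1.488, -0, 1.523, -0.085], TCP at [0.203, -0.565, 0.219] pointing down, gripper open.
Joint ranges: [-2.96, 2.96], [-0.89, 2.26], [0.02, 2.5], [-1.34, 4.48], [0, 2.73], [-2.66, 2.66]. Speed limits (rad/s): [2.39, 2.39, 2.79, 3.14, 3.14, 3.14].

INTERFACE

Orientations are given as a rotation vector (axis times angle).
In Python, from plant import read_state, read_camera, get_calibration, close_job gives the robot as it stands.
- The arm moves only by the shell command python3 -m crank 'ROWS' [FORCE]. ROWS is JSON, a list that holds one entry, the list of rows, each a list of 7 numbers: the gripper's target within -1 to 1 (fully open at 1, half-way at 0, shut at -1), then the shift along the tool's x, y, z as a fraction of full scale, then the turn, a rotation vector about the tool's x, y, z as a fraction of full scale. In form: [[[grip, x, y, z, rx, ry, rz], ...]]. A call has exactly 5 rows; each row is the pose to reach, as a shift and turn from the pose commanded when the call began, along the tool's axes at that moment; what a row does not reach only later rows make up. Full scale, the value 1, is 0.5 m for a shift and 90 degrees for a turn. A row lasts 1/8 s, in which the tool goes at most 62.5 mm and 10.7 degrees, less where a joint would pass 70% of its speed; a pose out of reach is approached as far as the arm can. A call with a number of a shift or a turn outside -1 to 1 is refused whole. A call with a gripper value outside its range is refused whole. The fingers move at their own pace and stop on an object; FORCE is the grip in N (left out, the last holds). Time passes only in rows, so rows that repeat a pose let the fingers close, or fill a call up. It gives the time, the measured TCP pose, the force, the opening and the grip force at its end, in the units of the state.
- read_state(): the state, without advancing time (a new reading comes with each control period).
- read_camera(name): name is "scene" or "top" or "wrist"; returns the picture (400x640x3 uint8, red, green, blue); there is no depth.
- get_calibration(name): a dict with "fx", "fy", "cx", "cy" (pixels), "eye" and "orientation" of the camera in the world; the wrist camera has in their place "mount" (4x4, takes a point from camera to tool coordinates, whose origin is the TCP and whose axes are the flange's). Camera axes: x right, y down, z forward; pixel columns grow to the right and rows downward; lengths in m; the calibration is good to about 2 mm. A picture is of the moment at which its call begins: read the wrist's pose just before it. get_calibration takes no time and is no camera call.
- close_job(): hands the job in; it is judged then, once.
The state is a dict: "t": time; "q": joint angles; "dq": joint speeds; "joint_torque": joint torques, N m; "tool_pos": TCP position; "orientation": TCP orientation; "force": force on the tool from outside, world axes, zero at the start; "wrist_torque": the same for the moment, N m; "opening": finger opening in m; "gripper_force": force on a finger pad.
Only numpy, scipy, OpenCV 4.12 (cv2) and the standard library are available. Lean on these libraries where they do the work, as an engineer would, in place of code of your own. Each camera call takes 0.05 s, during which the arm holds its last target. There are 200 camera calls.

TASK

Hang the white cartridge rack that has two hooked tabs on its back onto the slotted steel stand: put both tabs through the upper pair of slots, then push the rack down until it is fully home, level, and the sprung catch has snapped out over its bottom lip. Let go of it, and leave the other white rack, the one on legs, where it is.

Things in the scene. Friction and masses are not known exactly. Their poses are not given: they have to be found in the camera images.
- hang_rack: Rack to hang: loose, white plastic, 0.2-0.45 kg. Origin under its holed shelf (150 x 85 x 12 mm); z up, x to its back (tab side). Grip fin 10 mm thick in y, x -12 to 33, top z 130: grip across it from above at x 10, z 115. Back plate: rear face x 45, z 0-70. Two tabs at y +-55, 10 mm wide: arm z 62-70, then a sloping tooth down to z 37, back to x 74; gap to plate 8 mm at arm, 22 at tip.
- stand: Slotted steel stand, fixed. Origin at bench height, midway between the posts, on their front plane; x to the rear, z up. Posts 6 mm thick, 180 high, at y +-55; upper slots 30 mm wide, z 110-165 (lower pair unused). The rack goes in along x, axes parallel, its origin at z 75-95, until its plate meets the posts (rack origin x -45, y 0), then down. Home: rack origin x -45, y 0 +-10, z 48.
- catch (a joint): Push-back (m) of the sprung catch between the stand's posts (rounded bar, 32 mm wide, z 69, 4 mm proud of their front): 0 = out, at rest and again once the rack is locked; 0.002-0.004 while the rack's bevelled bottom lip slides over it in the last 20 mm down, which takes a push of about 5 to 10 N besides the rack's weight. It snaps out into the window above the lip.
- bench_rack: Bystander, to be left alone: loose white rack with the same shelf and fin (fin top z 130 mm), but on two 45 mm side legs, without back plate or tabs. Origin: centre of its footprint, at the bench.

How it is judged:
At the end, for the whole second after the job is handed in: The tabbed rack hangs by both tabs in the upper slots, released and at rest: within 5 mm in height, 8 mm front to rear and 15 mm sideways of fully home, level within 8 and square to the stand within 10 degrees, the catch out again (under 2 mm pushed back) (z of hang_rack in the frame of stand between 0.043 and 0.053 m and x of hang_rack in the frame of stand between -0.053 and -0.037 m and y of hang_rack in the frame of stand between -0.015 and 0.015 m and angle between hang_rack's own z axis and vertical below 0.14 rad and angle between the x axis of hang_rack and the x axis of stand, either way round below 0.17 rad and value of joint catch below 0.002 m and linear speed of hang_rack below 0.02 m/s); the robot touches nothing.
It fails at once if the rack on legs is shifted by more than 30 mm or tipped (distance of bench_rack from where it was at the start of the episode above 0.03 m or angle between bench_rack's own z axis and vertical above 0.35 rad).
It also fails if it takes over 46 s, if anything falls off the work surface, if the arm or the gripper's body presses on something with over 40 N, if the wrist force passes 120 N, or if a joint passes its speed limit or range.

## Working session

There is one attempt and no reset: what is moved stays moved. The work goes in short steps, Python scripts to look and compute and a shell command to move; the robot and the scene stay as the last step left them, time stands still between calls to the robot, and variables do not carry over. Pictures are saved under pics/ and viewed, at most 10 in all, crops included, and the job is handed in when it is done.

```bash
ls; mkdir -p pics
python3 - <<'E'
from plant import *
import cv2,json
import numpy as np
s=read_state();print(s)
for n in("scene","top"):
    im=read_camera(n);cv2.imwrite(f"pics/{n}0.png",im[...,::-1]);print(n,get_calibration(n))
print(get_calibration("wrist"))
E
```

```text
pics
{'t': 0.0, 'q': array([-1.31137886e+00,  1.31169469e-01,  1.48926137e+00,  6.91182969e-06,
        1.52298250e+00, -8.53854173e-02]), 'dq': array([-0.00245334,  0.00040089,  0.00043768,  0.00050399, -0.00129332,
       -0.00051075]), 'joint_torque': array([-7.60952280e-04, -5.59836459e+01, -4.91768754e+01,  7.67340674e-02,
        3.49327130e-02, -1.42494864e-04]), 'tool_pos': array([ 0.20269469, -0.56413231,  0.21759232]), 'orientation': array([-3.09323316e+00, -5.38624300e-01,  2.37604017e-04]), 'force': array([-0.14657339, -0.53356259, -0.9225517 ]), 'wrist_torque': array([ 0.00078867, -0.01836082, -0.03365745]), 'gripper_force': 0.0, 'opening': 0.09307644500419877}
scene {'fx': 388.61583290566955, 'fy': 388.61583290566955, 'cx': 314.96937223583063, 'cy': 198.6570220167939, 'eye': array([1.08590511, 0.05205271, 0.6861295 ]), 'orientation': array([-1.69695238, -1.9257056 ,  0.7040846 ])}
top {'fx': 486.19063344644724, 'fy': 486.19063344644724, 'cx': 314.4471500201086, 'cy': 206.1026256907804, 'eye': array([0.30046421, 0.01742104, 1.32204031]), 'orientation': array([-2.01598278,  2.21483074, -0.22837147])}
{'fx': 283.9030988312492, 'fy': 283.9030988312492, 'cx': 312.8698603942289, 'cy': 203.97909869851134, 'mount': array([[ 3.34197066e-05, -9.55864785e-01, -2.93806929e-01,
         8.22661384e-02],
       [ 9.99999953e-01, -5.77421024e-05,  3.01604008e-04,
         1.19735298e-03],
       [-3.05257680e-04, -2.93806925e-01,  9.55864738e-01,
        -1.66418085e-01],
       [ 0.00000000e+00,  0.00000000e+00,  0.00000000e+00,
         1.00000000e+00]])}
```

View pics/scene0.png

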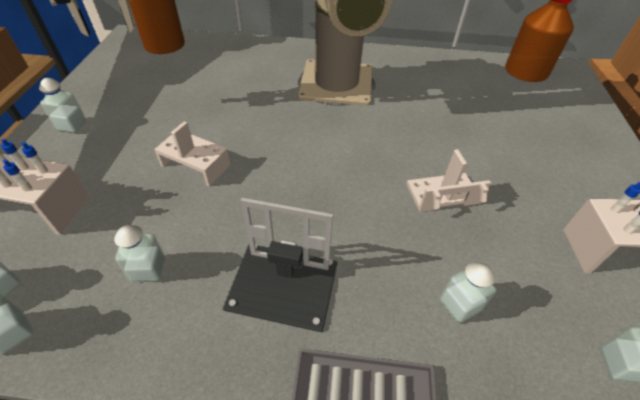

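View pics/top0.png

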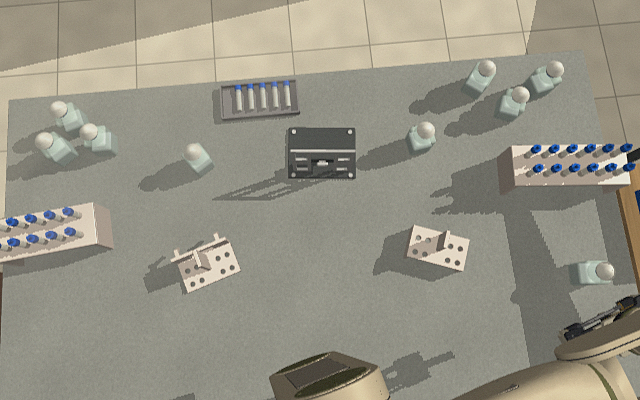

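The hang rack is at about (207,262) in top and (450,190) in scene. The stand is at (322,155) in top, the legged rack at (437,248). I'll enlarge the first two.

```bash
cat > h.py <<'E'
from plant import *
import numpy as np, cv2
from scipy.spatial.transform import Rotation as R
def cam(n,s=None):
    c=get_calibration(n)
    if n=="wrist":
        T=np.eye(4);T[:3,:3]=R.from_rotvec(s["orientation"]).as_matrix();T[:3,3]=s["tool_pos"];T=T@c["mount"]
        return c,T[:3,:3],T[:3,3]
    return c,R.from_rotvec(c["orientation"]).as_matrix(),np.array(c["eye"])
def ray(n,u,v,z,s=None):
    c,r,e=cam(n,s);d=r@[(u-c["cx"])/c["fx"],(v-c["cy"])/c["fy"],1];return e+d*(z-e[2])/d[2]
def proj(n,p,s=None):
    c,r,e=cam(n,s);q=r.T@(np.array(p)-e);return np.array([c["cx"]+c["fx"]*q[0]/q[2],c["cy"]+c["fy"]*q[1]/q[2]])
def tri(obs):
    A=np.zeros((3,3));b=np.zeros(3)
    for n,u,v,s in obs:
        c,r,e=cam(n,s);d=r@[(u-c["cx"])/c["fx"],(v-c["cy"])/c["fy"],1];d/=np.linalg.norm(d)
        M=np.eye(3)-np.outer(d,d);A+=M;b+=M@e
    return np.linalg.solve(A,b)
E
python3 - <<'E'
import cv2,numpy as np
t=cv2.imread("pics/top0.png");s=cv2.imread("pics/scene0.png")
def c(i,x,y):return cv2.resize(i[y:y+75,x:x+100],None,fx=4,fy=4,interpolation=cv2.INTER_CUBIC)
print("ok");cv2.imwrite("pics/m.png",np.vstack([np.hstack([c(t,160,225),c(t,275,115)]),np.hstack([c(s,400,145),cv2.resize(s[190:280,225:345],(400,300),interpolation=cv2.INTER_CUBIC)])]))
E
```

```text
ok
```

View pics/m.png

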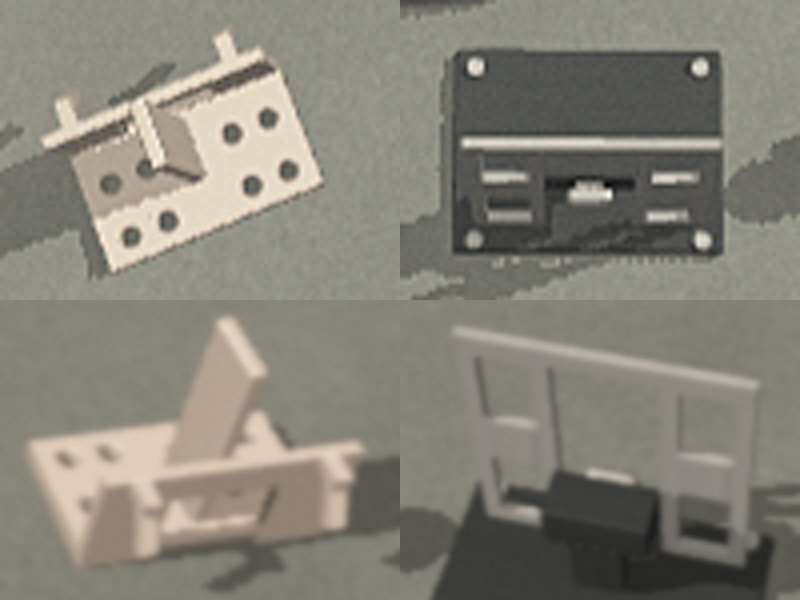

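Run:
```python
from h import *
np.set_printoptions(precision=4,suppress=True)
T=lambda x,y,ox=160,oy=225:(ox+x/4-.4,oy+y/4-.4)
P={}
for k,x,y,z in [("finback",142,103,.13),("finfront",158,169,.13),("plateL",44,140,.07),("plateR",264,52,.07),("shFL",112,271,.012),("shFR",323,184,.012),("tabL",65,98,.065),("tabR",223,34,.065)]:
    P[k]=ray("top",*T(x,y),z);print(k,P[k])
for a,b in [("finback","finfront"),("plateL","plateR"),("shFL","shFR"),("tabL","tabR")]:
    d=P[b]-P[a];print(a,np.linalg.norm(d),np.degrees(np.arctan2(d[1],d[0])))
print("stand")
for k,x,y,z in [("barL",62,142,.18),("barR",322,143,.18),("bFL",53,54,0),("bFR",321,52,0),("bNL",54,253,0),("bNR",322,256,0),("catch",190,195,.069),]:
    P[k]=ray("top",*T(x,y,275,115),z);print(k,P[k])
S=lambda x,y,ox,oy,f:(ox+x/f-.4,oy+y/f-.4)
f=400/120
a=S(453,328,225-120,190-90,f);b=S(760,382,225-120,190-90,f)
print(tri([("top",*T(62,142,275,115),None),("scene",*b,None)]),tri([("top",*T(322,143,275,115),None),("scene",*a,None)]))
print(ray("scene",*a,.18),ray("scene",*b,.18))
s=lambda x,y:(400+x/4-.4,145+(y-300)/4-.4)
print("fin top back (scene)",ray("scene",*s(255,375),.13),"front",ray("scene",*s(228,320),.13))
print(proj("top",[.6,0,0]))
```

```text
finback [0.4645 0.2964 0.13  ]
finfront [0.4232 0.2884 0.13  ]
plateL [0.4549 0.3742 0.07  ]
plateR [0.4986 0.2302 0.07  ]
shFL [0.3709 0.3487 0.012 ]
shFR [0.415  0.2057 0.012 ]
tabL [0.4814 0.3611 0.065 ]
tabR [0.5137 0.257  0.065 ]
finback 0.042056263498855176 -169.11184512847927
plateL 0.15051639037488848 -73.12212628751341
shFL 0.1496572042619159 -72.83672834821436
tabL 0.10905165521006867 -72.78876196275924
stand
barL [0.6829 0.0413 0.18  ]
barR [ 0.6673 -0.1177  0.18  ]
bFL [0.8097 0.046  0.    ]
bFR [ 0.7931 -0.1459  0.    ]
bNL [0.6623 0.0575 0.    ]
bNR [ 0.6425 -0.1298  0.    ]
catch [ 0.6749 -0.0387  0.069 ]
[0.6816 0.041  0.1837] [ 0.6665 -0.1181  0.1829]
[ 0.6641 -0.1199  0.18  ] [0.6787 0.0406 0.18  ]
fin top back (scene) [0.4677 0.2966 0.13  ] front [0.4261 0.2877 0.13  ]
[310.5081 197.4979]
```

```bash
cat >> h.py <<'E'
def rows(p,yaw,s=None):
    """shift/turn fractions from the present tool pose to TCP p with tool x at yaw (deg), pointing down"""
    s=s or read_state();r=R.from_rotvec(s["orientation"])
    g=R.from_euler("z",yaw,degrees=True)*R.from_euler("x",180,degrees=True)
    return np.round(np.r_[r.inv().apply(np.array(p)-s["tool_pos"])/.5,(r.inv()*g).as_rotvec()/(np.pi/2)],4)
E
python3 - <<'E'
from h import *
print(rows([.47,-.2,.28],17)); 
print(rows([.4416,.2919,.25],17))
E
```

```text
[ 7.494e-01 -5.050e-01 -1.237e-01 -1.000e-03 -1.000e-04  3.060e-02]
[ 1.0284e+00 -1.4500e+00 -6.2100e-02 -1.0000e-03 -1.0000e-04  3.0600e-02]
```

```bash
python3 -m crank '[[[1,0.08,-0.06,-0.03,0,0,0.01],[1,0.17,-0.12,-0.06,0,0,0.02],[1,0.26,-0.18,-0.09,0,0,0.03],[1,0.35,-0.24,-0.12,0,0,0.03],[1,0.44,-0.3,-0.12,0,0,0.03]]]'; python3 -m crank '[[[1,0.08,-0.08,0,0,0,0],[1,0.16,-0.16,0,0,0,0],[1,0.2,-0.26,0,0,0,0],[1,0.24,-0.36,0,0,0,0],[1,0.26,-0.47,0,0,0,0]]]'
python3 - <<'E'
from h import *
print(rows([.4416,.2919,.25],17))
E
```

```text
t: 0.72
tool_pos: [0.3603, -0.3481, 0.2799]
orientation: [3.105, 0.465, 0.002]
force: [0.3, -0.1, -0.1]
opening: 0.093
gripper_force: 0.0
t: 1.35
tool_pos: [0.4143, -0.0845, 0.2781]
orientation: [-3.106, -0.466, 0.001]
force: [0.1, -0.8, 0.4]
opening: 0.0928
gripper_force: 0.0
[ 2.731e-01 -7.037e-01  5.660e-02 -4.000e-04  3.000e-04  7.000e-04]
```

```bash
python3 -m crank '[[[1,0.05,-0.12,0,0,0,0],[1,0.09,-0.24,0,0,0,0],[1,0.14,-0.36,0,0,0,0],[1,0.19,-0.48,0.02,0,0,0],[1,0.23,-0.6,0.03,0,0,0]]]'; python3 -m crank '[[[1,0.03,-0.09,0.03,0,0,0],[1,0.04,-0.1,0.03,0,0,0],[1,0.04,-0.1,0.03,0,0,0],[1,0.04,-0.1,0.03,0,0,0],[1,0.04,-0.1,0.03,0,0,0]]]';  python3 - <<'E'
from h import *
s=read_state();im=read_camera("wrist");cv2.imwrite("pics/w1.png",im[...,::-1])
np.save("w1.npy",np.r_[s["tool_pos"],s["orientation"]])
o=np.array([.432,.289,0]);r=R.from_euler("z",17,degrees=True)
for p in [(-.012,0,.13),(.033,0,.13),(.045,.075,.07),(.045,-.075,.07),(-.04,.075,.012),(-.04,-.075,.012)]:print(p,proj("wrist",o+r.apply(p),s).round(1))
E
```

```text
t: 1.98
tool_pos: [0.4357, 0.2264, 0.2639]
orientation: [3.107, 0.466, -0.0]
force: [0.7, -0.6, 0.4]
opening: 0.0929
gripper_force: 0.0
t: 2.6
tool_pos: [0.4411, 0.2771, 0.2501]
orientation: [-3.107, -0.463, -0.001]
force: [0.4, -0.7, 0.6]
opening: 0.0929
gripper_force: 0.0
(-0.012, 0, 0.13) [298.5 214.3]
(0.033, 0, 0.13) [297.8 172.7]
(0.045, 0.075, 0.07) [238.2 153.6]
(0.045, -0.075, 0.07) [362.1 153.6]
(-0.04, 0.075, 0.012) [252.4 206.2]
(-0.04, -0.075, 0.012) [352.8 206.1]
```

View pics/w1.png

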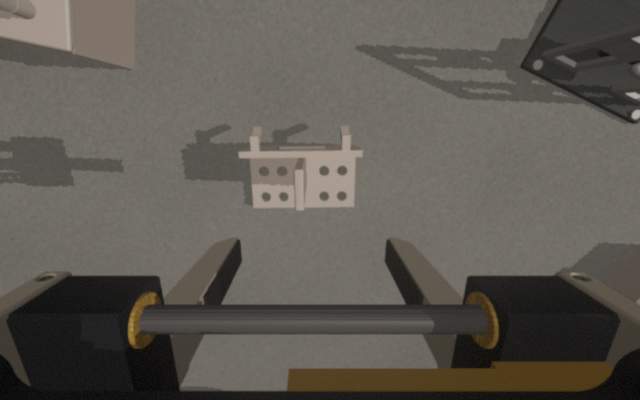

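The rack sits at columns 240–361: plate at row 153, shelf front at row 207, fin at column 299. All of these match the estimate to within a few px, so I go down for the grasp.

Run:
```python
from h import *
print(rows([.4416,.2919,.096],17))
```

```text
[ 0.0093 -0.0279  0.3081 -0.     -0.0006 -0.0004]
```

```bash
python3 -m crank '[[[1,0.009,-0.028,0.05,0,0,0],[1,0.009,-0.028,0.13,0,0,0],[1,0.009,-0.028,0.21,0,0,0],[1,0.009,-0.028,0.28,0,0,0],[1,0.009,-0.028,0.308,0,0,0]]]';python3 - <<'E'
from h import *
print(rows([.4416,.2919,.096],17))
E
```

```text
t: 3.28
tool_pos: [0.4397, 0.2916, 0.0934]
orientation: [3.106, 0.464, -0.005]
force: [-0.3, 0.4, 0.6]
opening: 0.0929
gripper_force: 0.0
[ 0.0038  0.0005 -0.0052  0.0004  0.002   0.0001]
```

```bash
python3 -m crank '[[[-1,0,0,0,0,0,0],[-1,0,0,0,0,0,0],[-1,0,0,0,0,0,0],[-1,0,0,0,0,0,0],[-1,0,0,0,0,0,0]]]' 50;python3 -m crank '[[[-1,0,0,0,0,0,0],[-1,0,0,0,0,0,0],[-1,0,0,-0.02,0,0,0],[-1,0,0,-0.06,0,0,0],[-1,0,0,-0.1,0,0,0]]]'
```

```text
t: 3.9
tool_pos: [0.441, 0.2929, 0.0959]
orientation: [-3.107, -0.466, -0.001]
force: [-0.3, 0.2, -0.2]
opening: 0.0474
gripper_force: 0.0
t: 4.53
tool_pos: [0.4404, 0.2925, 0.146]
orientation: [3.107, 0.466, -0.002]
force: [0.7, 0.2, -3.9]
opening: 0.0097
gripper_force: 50.0
```

Run:
```python
from h import *
s=read_state();print(s["tool_pos"],s["force"])
a=read_camera("scene");np.save("w2.npy",np.r_[s["tool_pos"],s["orientation"]])
b=read_camera("wrist")
a=cv2.resize(a[100:250,380:530],(400,400),interpolation=cv2.INTER_CUBIC);b=b[100:400,180:480]
b=cv2.resize(b,(400,400));cv2.imwrite("pics/g2.png",np.hstack([a,b])[...,::-1])
```

```text
[0.44043202 0.29253465 0.14601029] [ 0.69675347  0.18302166 -3.94816737]
```

View pics/g2.png

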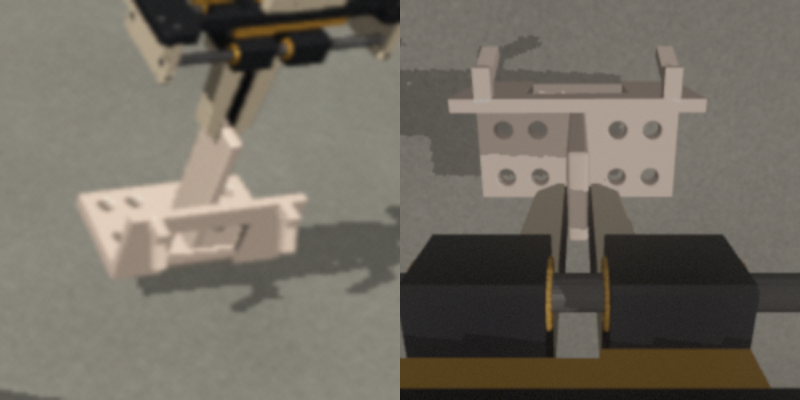

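Closing was slower than I expected, so the fin is held only by its top. The left panel shows the rack slightly lifted and the fingertips near the fin top. I'll set it down and grip again lower.

```bash
python3 -m crank '[[[-1,0,0,0.004,0,0,0],[-1,0,0,0.01,0,0,0],[-1,0,0,0.015,0,0,0],[-1,0,0,0.02,0,0,0],[-1,0,0,0.02,0,0,0]]]'; python3 -m crank '[[[-1,0,0,0.004,0,0,0],[-1,0,0,0.008,0,0,0],[-1,0,0,0.012,0,0,0],[-1,0,0,0.016,0,0,0],[-1,0,0,0.016,0,0,0]]]'
```

```text
t: 5.25
tool_pos: [0.4405, 0.2926, 0.1349]
orientation: [3.107, 0.466, -0.001]
force: [-0.5, -0.9, -3.5]
opening: 0.0095
gripper_force: 50.0
t: 5.88
tool_pos: [0.4407, 0.2927, 0.1272]
orientation: [3.107, 0.466, -0.001]
force: [-0.1, -0.0, -2.7]
opening: 0.0094
gripper_force: 50.0
```

```bash
python3 -m crank '[[[-1,0,0,0.004,0,0,0],[-1,0,0,0.008,0,0,0],[-1,0,0,0.012,0,0,0],[-1,0,0,0.012,0,0,0],[-1,0,0,0.012,0,0,0]]]'; python3 -m crank '[[[-1,0,0,0.003,0,0,0],[-1,0,0,0.006,0,0,0],[-1,0,0,0.008,0,0,0],[-1,0,0,0.008,0,0,0],[-1,0,0,0.008,0,0,0]]]'
```

```text
t: 6.5
tool_pos: [0.4409, 0.2927, 0.1215]
orientation: [3.107, 0.466, 0.0]
force: [1.1, 0.2, -2.9]
opening: 0.0094
gripper_force: 50.0
t: 7.12
tool_pos: [0.4421, 0.2933, 0.1206]
orientation: [-3.106, -0.466, -0.005]
force: [-5.0, -3.5, 16.8]
opening: 0.0092
gripper_force: 50.0
```

```bash
python3 -m crank '[[[-0.4,0,0,0,0,0,0],[-0.4,0,0,0,0,0,0],[-0.4,0,0,0,0,0,0],[-0.4,0,0,0,0,0,0],[-0.4,0,0,0,0,0,0]]]'
python3 - <<'E'
from h import *
print(rows([.4416,.2919,.096],17),read_state()["opening"])
E
```

```text
t: 7.75
tool_pos: [0.4407, 0.2927, 0.1173]
orientation: [3.107, 0.466, -0.0]
force: [-0.1, -1.0, 0.4]
opening: 0.0277
gripper_force: 0.0
[0.0012 0.0021 0.0426 0.     0.0002 0.0006] 0.027703820413749664
```

```bash
python3 -m crank '[[[-0.4,0,0,0.01,0,0,0],[-0.4,0,0,0.025,0,0,0],[-0.4,0,0,0.042,0,0,0],[-0.4,0,0,0.042,0,0,0],[-1,0,0,0.042,0,0,0]]]'; python3 -m crank '[[[-1,0,0,0,0,0,0],[-1,0,0,0,0,0,0],[-1,0,0,0,0,0,0],[-1,0,0,0,0,0,0],[-1,0,0,0,0,0,0]]]' 55
```

```text
t: 8.38
tool_pos: [0.4408, 0.2927, 0.0964]
orientation: [3.107, 0.466, -0.0]
force: [-0.2, 0.6, 0.4]
opening: 0.0218
gripper_force: 0.0
t: 9.0
tool_pos: [0.441, 0.2929, 0.0968]
orientation: [-3.107, -0.466, -0.001]
force: [-0.8, 0.8, 3.1]
opening: 0.0094
gripper_force: 55.0
```

```bash
python3 -m crank '[[[-1,0,0,-0.03,0,0,0],[-1,0,0,-0.08,0,0,0],[-1,0,0,-0.13,0,0,0],[-1,0,0,-0.17,0,0,0],[-1,0,0,-0.17,0,0,0]]]';python3 - <<'E'
from h import *
s=read_state();print(rows([.54,-.026,.1815],-5.5))
np.save("w3.npy",np.r_[s["tool_pos"],s["orientation"]])
b=read_camera("wrist");cv2.imwrite("pics/w3.png",b[...,::-1])
b=cv2.resize(b[100:300,220:400],None,fx=3,fy=3,interpolation=cv2.INTER_CUBIC)
cv2.imwrite("pics/w3c.png",b[...,::-1])
E
```

```text
t: 9.62
tool_pos: [0.4419, 0.2933, 0.1836]
orientation: [-3.106, -0.466, -0.005]
force: [0.3, -0.4, -3.5]
opening: 0.0099
gripper_force: 55.0
[ 2.000e-04  6.681e-01  3.800e-03 -9.000e-04 -2.100e-03  2.507e-01]
```

View pics/w3c.png

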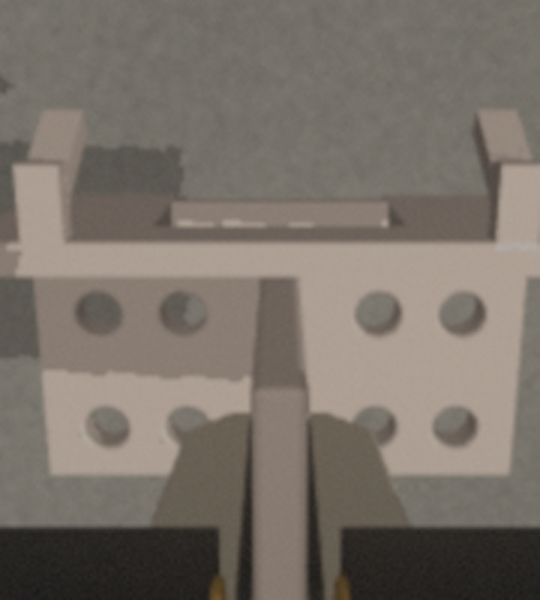

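Run:
```python
from h import *
c=get_calibration("wrist");M=np.array(c["mount"])
def t(x,y,h):
    u,v=220+(x-1)/3,100+(y-1)/3;d=M[:3,:3]@[(u-c["cx"])/c["fx"],(v-c["cy"])/c["fy"],1];e=M[:3,3];z=.0965-h
    return ((e+d*(z-e[2])/d[2])*1000).round(1)
for n,x,y,h in [("plate mid",278,242,.07),("tabL top root l",15,242,.07),("tabL root r",64,242,.07),("tabL end",14,163,.07),("tabL end r",60,163,.07),("tabR l",496,242,.07),("tabR end l",498,163,.07),("shelf FL",50,474,.012),("shelf FR",511,474,.012),("h1",99,312,.012),("h2",184,312,.012),("h3",379,312,.012),("h4",463,312,.012),("h5",108,427,.012),("h8",455,426,.012),("fin back l",253,388,.13),("fin back r",305,388,.13)]:print(n,t(x,y,h))
```

```text
plate mid [40.2  0.9 26.5]
tabL top root l [ 40.2 -59.9  26.5]
tabL root r [ 40.2 -48.6  26.5]
tabL end [ 58.3 -58.5  26.5]
tabL end r [ 58.3 -48.1  26.5]
tabR l [40.2 51.3 26.5]
tabR end l [58.3 50.4 26.5]
shelf FL [-49.9 -73.9  84.5]
shelf FR [-49.9  77.   84.5]
h1 [  5.5 -54.4  84.5]
h2 [  5.5 -28.2  84.5]
h3 [ 5.5 31.9 84.5]
h4 [ 5.5 57.8 84.5]
h5 [-33.1 -53.9  84.5]
h8 [-32.8  57.6  84.5]
fin back l [ 28.3  -3.2 -33.5]
fin back r [ 28.3   5.5 -33.5]
```

```bash
python3 -m crank '[[[-1,0,0.06,0,0,0,0.03],[-1,0,0.16,0,0,0,0.08],[-1,0,0.27,0,0,0,0.14],[-1,0,0.38,0,0,0,0.2],[-1,0.01,0.48,0,0,0,0.25]]]';python3 - <<'E'
from h import *
print(rows([.5477,-.0253,.1815],-5.5))
E
```

```text
t: 10.3
tool_pos: [0.5152, 0.0629, 0.1798]
orientation: [3.138, -0.154, -0.004]
force: [1.2, 1.1, -3.5]
opening: 0.0097
gripper_force: 55.0
[ 0.0819  0.1692 -0.0036  0.0002  0.0016 -0.0013]
```

```bash
python3 -m crank '[[[-1,0.03,0.06,0,0,0,0],[-1,0.06,0.12,0,0,0,0],[-1,0.082,0.168,-0.003,0,0,0],[-1,0.082,0.168,-0.003,0,0,0],[-1,0.082,0.168,-0.003,0,0,0]]]';python3 - <<'E'
from h import *
s=read_state();print(rows([.5477,-.0253,.1815],-5.5))
np.save("w4.npy",np.r_[s["tool_pos"],s["orientation"]])
b=read_camera("wrist");cv2.imwrite("pics/w4.png",b[...,::-1])
t=read_camera("top");cv2.imwrite("pics/t4.png",t[...,::-1])
b=cv2.resize(b[30:300,140:500],(800,600),interpolation=cv2.INTER_CUBIC)
cv2.imwrite("pics/w4c.png",b[...,::-1])
E
```

```text
t: 10.92
tool_pos: [0.548, -0.0222, 0.1817]
orientation: [-3.137, 0.15, 0.004]
force: [-0.0, 0.2, -4.5]
opening: 0.0096
gripper_force: 55.0
[ 0.      0.0062  0.0004 -0.0003  0.0015  0.0005]
```

View pics/w4c.png

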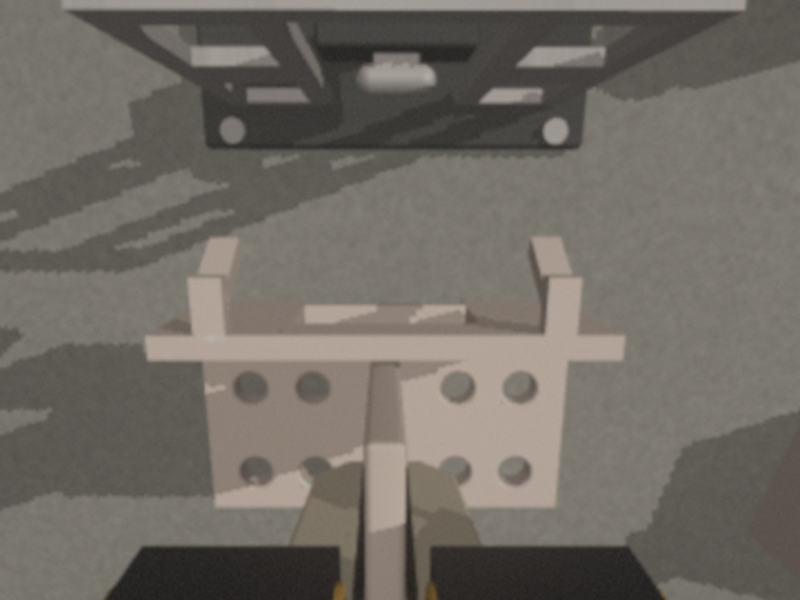

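Run:
```python
from h import *
a=np.load("w4.npy");s=dict(tool_pos=a[:3],orientation=a[3:])
r=R.from_rotvec(s["orientation"])
for n,x,y,h in [("barL",64,10,.18),("barR",745,10,.18),("catchL",358,80,.069),("catchR",437,80,.069),("catchfront",397,90,.069),("baseL",206,147,.006),("baseR",581,148,.006),("rackplateL",147,338,.1552),("rackplateR",624,338,.1552),("tabLl",190,277,.1552),("tabRr",580,277,.1552),("tabLr",226,277,.1552),("tabRl",545,277,.1552)]:
    p=ray("wrist",140+x*.45-.3,30+y*.45-.3,h,s);print(n,p.round(4),(r.inv().apply(p-s["tool_pos"])*1000).round(1))
```

```text
barL [0.6785 0.04   0.18  ] [124.  -74.3   1.4]
barR [ 0.6632 -0.1194  0.18  ] [124.   85.8   1.4]
catchL [ 0.6745 -0.0245  0.069 ] [126.4  -9.7 112.4]
catchR [ 0.6714 -0.0561  0.069 ] [126.4  22.1 112.4]
catchfront [ 0.6693 -0.0398  0.069 ] [122.7   6.  112.4]
baseL [0.6609 0.0571 0.006 ] [105.3 -89.6 175.5]
baseR [ 0.6424 -0.1323  0.006 ] [104.8 100.7 175.4]
rackplateL [0.5943 0.0469 0.1552] [ 39.6 -73.2  26.4]
rackplateR [ 0.5802 -0.1014  0.1552] [39.6 75.8 26.4]
tabLl [0.6117 0.03   0.1552] [ 58.5 -58.   26.4]
tabRr [ 0.6005 -0.0878  0.1552] [58.5 60.3 26.3]
tabLr [0.6107 0.0191 0.1552] [ 58.5 -47.1  26.4]
tabRl [ 0.6015 -0.0772  0.1552] [58.5 49.7 26.3]
```

Run:
```python
from h import *
s=read_state();a=np.load("w4.npy");print(s["tool_pos"]-a[:3],R.from_rotvec(s["orientation"]).as_matrix().round(4))
```

```text
[0.00025066 0.00039954 0.00059436] [[ 9.956e-01 -9.400e-02 -1.200e-03]
 [-9.400e-02 -9.956e-01  4.000e-04]
 [-1.300e-03 -3.000e-04 -1.000e+00]]
```

Settled. The rack needs 4.4 mm along tool y (about +0.009), then 84 mm forward to the posts. I'll align and insert 70 mm first.

```bash
python3 -m crank '[[[-1,0.01,0.005,0,0,0,0],[-1,0.03,0.009,0,0,0,0],[-1,0.06,0.009,0,0,0,0],[-1,0.09,0.009,0,0,0,0],[-1,0.09,0.009,0,0,0,0]]]';python3 -m crank '[[[-1,0.015,0,0,0,0,0],[-1,0.03,0,0,0,0,0],[-1,0.045,0,0,0,0,0],[-1,0.05,0,0,0,0,0],[-1,0.05,0,0,0,0,0]]]'
```

```text
t: 11.65
tool_pos: [0.5942, -0.0316, 0.1828]
orientation: [3.138, -0.149, 0.0]
force: [0.2, -0.1, -3.8]
opening: 0.0097
gripper_force: 55.0
t: 12.28
tool_pos: [0.6182, -0.0339, 0.1829]
orientation: [-3.138, 0.149, 0.0]
force: [-0.3, 0.3, -3.5]
opening: 0.0095
gripper_force: 55.0
```

```bash
python3 -m crank '[[[-1,0.008,0,0,0,0,0],[-1,0.014,0,0,0,0,0],[-1,0.02,0,0,0,0,0],[-1,0.02,0,0,0,0,0],[-1,0.02,0,0,0,0,0]]]';python3 -m crank '[[[-1,0.002,0,0,0,0,0],[-1,0.004,0,0,0,0,0],[-1,0.006,0,0,0,0,0],[-1,0.006,0,0,0,0,0],[-1,0.006,0,0,0,0,0]]]';python3 - <<'E'
from h import *
b=read_camera("wrist");a=read_camera("scene")
b=cv2.resize(b[60:260,200:430],(400,400),interpolation=cv2.INTER_CUBIC)
a=cv2.resize(a[150:300,220:370],(400,400),interpolation=cv2.INTER_CUBIC)
cv2.imwrite("pics/i5.png",np.hstack([a,b])[...,::-1])
E
```

```text
t: 12.9
tool_pos: [0.628, -0.0348, 0.1829]
orientation: [-3.138, 0.149, 0.0]
force: [-0.3, -0.0, -3.1]
opening: 0.0097
gripper_force: 55.0
t: 13.52
tool_pos: [0.6308, -0.0351, 0.1829]
orientation: [-3.138, 0.149, 0.001]
force: [-2.2, 0.8, -2.2]
opening: 0.0094
gripper_force: 55.0
```

View pics/i5.png

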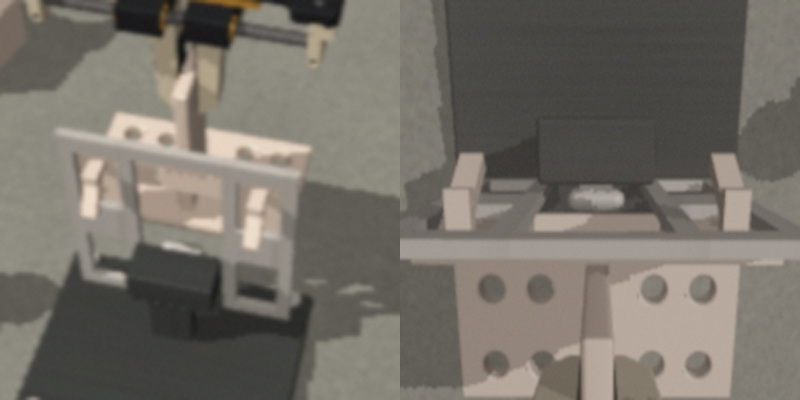

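Both tabs are through the upper slots (left panel, near (92,190) and (255,215)) and the plate touches the posts. Now down.

```bash
python3 -m crank '[[[-1,0,0,0.006,0,0,0],[-1,0,0,0.014,0,0,0],[-1,0,0,0.022,0,0,0],[-1,0,0,0.03,0,0,0],[-1,0,0,0.03,0,0,0]]]';python3 -m crank '[[[-1,0,0,0.005,0,0,0],[-1,0,0,0.01,0,0,0],[-1,0,0,0.015,0,0,0],[-1,0,0,0.02,0,0,0],[-1,0,0,0.02,0,0,0]]]'
```

```text
t: 14.25
tool_pos: [0.6308, -0.035, 0.1671]
orientation: [-3.138, 0.149, 0.001]
force: [-2.5, 0.3, -5.1]
opening: 0.0098
gripper_force: 55.0
t: 14.88
tool_pos: [0.6308, -0.0351, 0.1584]
orientation: [3.138, -0.149, -0.0]
force: [-6.0, 0.2, 0.6]
opening: 0.0096
gripper_force: 55.0
```

```bash
python3 -m crank '[[[-1,0,0,0.004,0,0,0],[-1,0,0,0.008,0,0,0],[-1,0,0,0.012,0,0,0],[-1,0,0,0.016,0,0,0],[-1,0,0,0.016,0,0,0]]]';python3 -m crank '[[[-1,0,0,0.003,0,0,0],[-1,0,0,0.006,0,0,0],[-1,0,0,0.009,0,0,0],[-1,0,0,0.009,0,0,0],[-1,0,0,0.009,0,0,0]]]'
```

```text
t: 15.5
tool_pos: [0.6304, -0.035, 0.1492]
orientation: [-3.138, 0.149, 0.003]
force: [-5.1, 0.0, -5.2]
opening: 0.0094
gripper_force: 55.0
t: 16.12
tool_pos: [0.6309, -0.0351, 0.1457]
orientation: [-3.138, 0.149, 0.0]
force: [-6.9, 1.0, -2.0]
opening: 0.0096
gripper_force: 55.0
```

```bash
python3 -m crank '[[[-1,0,0,0.002,0,0,0],[-1,0,0,0.004,0,0,0],[-1,0,0,0.006,0,0,0],[-1,0,0,0.006,0,0,0],[-1,0,0,0.006,0,0,0]]]'
```

```text
t: 16.75
tool_pos: [0.6309, -0.0351, 0.1449]
orientation: [3.138, -0.149, 0.001]
force: [-15.4, 0.5, 11.8]
opening: 0.0094
gripper_force: 55.0
```

```bash
python3 -m crank '[[[-1,0,0,0.002,0,0,0],[-1,0,0,0.003,0,0,0],[-1,0,0,0.004,0,0,0],[-1,0,0,0.004,0,0,0],[-1,0,0,0.004,0,0,0]]]'
```

```text
t: 17.38
tool_pos: [0.6309, -0.0351, 0.1448]
orientation: [3.138, -0.149, 0.002]
force: [-20.6, 1.2, 22.1]
opening: 0.0098
gripper_force: 55.0
```

Hard stop at TCP z 0.1448, which puts the rack at about 0.048. I'll release and look.

```bash
python3 -m crank '[[[-0.4,0,0,0,0,0,0],[-0.4,0,0,0,0,0,0],[-0.4,0,0,0,0,0,0],[-0.4,0,0,0,0,0,0],[-0.4,0,0,0,0,0,0]]]'; python3 -m crank '[[[-0.4,0,0,-0.04,0,0,0],[-0.4,0,0,-0.1,0,0,0],[-0.4,0,0,-0.2,0,0,0],[-0.4,0,0,-0.25,0,0,0],[-0.4,0,0,-0.25,0,0,0]]]';python3 - <<'E'
from h import *
s=read_state();np.save("w6.npy",np.r_[s["tool_pos"],s["orientation"]])
b=read_camera("wrist");a=read_camera("scene")
cv2.imwrite("pics/w6.png",b[...,::-1]);cv2.imwrite("pics/s6.png",a[...,::-1])
b=cv2.resize(b[100:250,240:390],(400,400),interpolation=cv2.INTER_CUBIC)
a=cv2.resize(a[170:290,225:345],(400,400),interpolation=cv2.INTER_CUBIC)
cv2.imwrite("pics/i6.png",np.hstack([a,b])[...,::-1])
E
```

```text
t: 18.0
tool_pos: [0.6311, -0.0351, 0.1403]
orientation: [-3.138, 0.149, 0.0]
force: [-0.1, -0.7, -0.4]
opening: 0.0281
gripper_force: 0.0
t: 18.62
tool_pos: [0.6328, -0.0353, 0.2702]
orientation: [3.137, -0.149, 0.011]
force: [-0.4, -0.4, 0.4]
opening: 0.028
gripper_force: 0.0
```

View pics/i6.png

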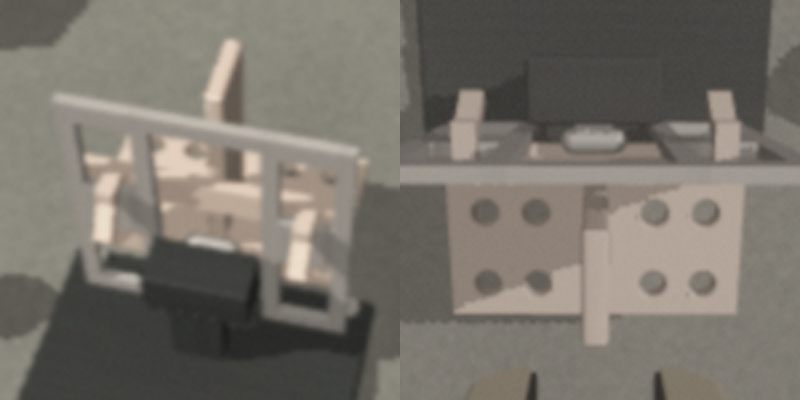

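Run:
```python
from h import *
a=np.load("w6.npy");s=dict(tool_pos=a[:3],orientation=a[3:])
W=lambda x,y:(240+(x-400)*.375-.3,100+y*.375-.3)
S=lambda x,y:(225+x*.3-.3,170+y*.3-.3)
st=np.array([.6715,-.0390,0]);r=R.from_euler("z",-5.5,degrees=True)
for n,w,c in [("fin back",(596,230),(214,97)),("fin front",(596,344),(233,41))]:
    p=tri([("wrist",*W(*w),s),("scene",*S(*c),None)]);print(n,p.round(4),r.inv().apply(p-st).round(4))
for n,w,z in [("shelfFL",(455,314),.06),("shelfFR",(738,313),.06),("catch front",(593,152),.069),("catch back",(593,126),.069)]:
    print(n,r.inv().apply(ray("wrist",*W(*w),z,s)-st).round(4))
```

```text
fin back [ 0.6541 -0.0381  0.1788] [-0.0174 -0.0008  0.1788]
fin front [ 0.6106 -0.0344  0.1761] [-0.061  -0.0013  0.1761]
shelfFL [-0.0901  0.0726  0.06  ]
shelfFR [-0.0894 -0.0766  0.06  ]
catch front [-0.0039 -0.0002  0.069 ]
catch back [ 0.0085 -0.0002  0.069 ]
```

Catch reads 4 mm proud, so it is out. The wrist was still moving in that shot, so I'll take one last settled check.

```bash
python3 -m crank '[[[-0.4,0,0,0,0,0,0],[-0.4,-0.02,0,0,0,0,0],[-0.4,-0.02,0,0,0,0,0],[-0.4,-0.02,0,0,0,0,0],[-0.4,-0.02,0,0,0,0,0]]]';python3 - <<'E'
from h import *
s=read_state();np.save("w7.npy",np.r_[s["tool_pos"],s["orientation"]])
b=read_camera("wrist");a=read_camera("scene")
b=cv2.resize(b[80:230,240:390],(600,600),interpolation=cv2.INTER_CUBIC)[:,100:500]
a=cv2.resize(a[175:265,245:335],(600,600),interpolation=cv2.INTER_CUBIC)[:,:400]
cv2.imwrite("pics/i7.png",np.hstack([a,b])[...,::-1])
E
```

```text
t: 19.35
tool_pos: [0.6211, -0.0341, 0.2655]
orientation: [-3.138, 0.149, -0.0]
force: [-0.3, -0.2, -0.1]
opening: 0.0279
gripper_force: 0.0
```

View pics/i7.png

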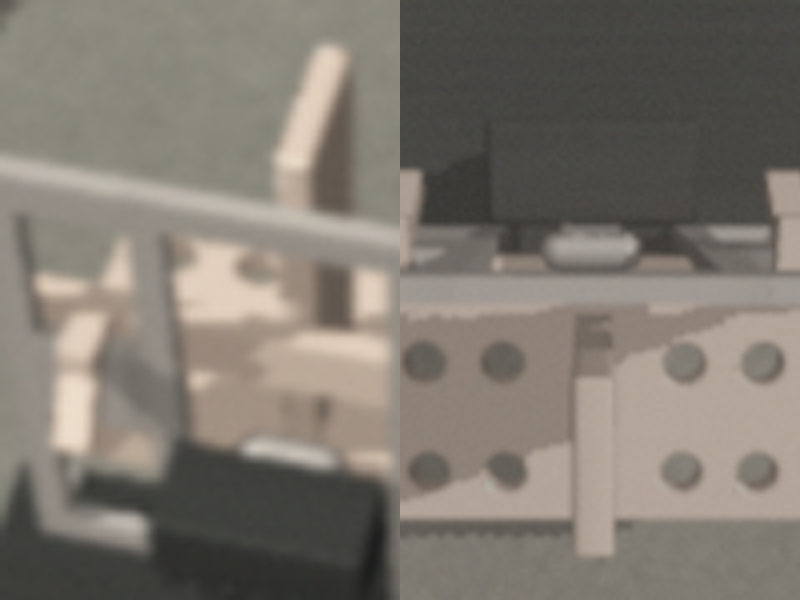

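Run:
```python
from h import *
a=np.load("w7.npy");s=dict(tool_pos=a[:3],orientation=a[3:])
W=lambda x,y:(240+(x-300)*.25-.4,80+y*.25-.4)
S=lambda x,y:(245+x*.15-.4,175+y*.15-.4)
st=np.array([.6715,-.0390,0]);r=R.from_euler("z",-5.5,degrees=True)
for n,w,c in [("fin back",(594,376),(294,160)),("fin front",(595,556),(332,46))]:
    p=tri([("wrist",*W(*w),s),("scene",*S(*c),None)]);print(n,r.inv().apply(p-st).round(4))
for n,w,z in [("catch front",(593,269),.069),("barfrontL",(410,304),.18),("barfrontR",(790,304),.18),("shelfF",(450,520),.06)]:
    print(n,r.inv().apply(ray("wrist",*W(*w),z,s)-st).round(4))
```

```text
fin back [-0.0169 -0.0007  0.18  ]
fin front [-0.0605 -0.0014  0.1779]
catch front [-0.0041 -0.001   0.069 ]
barfrontL [-0.0006  0.0393  0.18  ]
barfrontR [-0.0005 -0.0445  0.18  ]
shelfF [-0.0902  0.0482  0.06  ]
```

```bash
python3 -c "
from plant import *
print(close_job())"
```

```text
the job is handed in; nothing more can be done
None
```

The tabbed rack hangs by both tabs in the upper slots and has been released. By camera it sits about 48–50 mm high and tilts under 3°, with the catch 4 mm proud over its lip. I never moved near the legged rack. The job was handed in at about 19.5 s of the 46 s allowed, and no verdict was returned.

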